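# Hang three chopping boards on a display hook

## Task

Hang the three chopping boards from the rack on the one hook of the display stand, by the holes in their handles: the large one first, at the back, then the medium one and then the small one in front of it, and leave them pushed together along the hook so that they sit tight, one against the next, back against the stand's stop plate. The blades are freshly oiled, so touch only the handles with the gripper, and leave the other goods on the counter where they are.

Things in the scene. Friction and masses are not known exactly. Their poses are not given: they have to be found in the camera images.
- stand: Steel display stand fixed to the counter. Origin: centre of the underside of its 150 x 140 x 8 mm base (x, y, z). A 16 x 24 mm post, 241 mm tall, rises 40 mm behind the origin (-x). On the post's +x side is a stop plate 60 mm wide (y) from 187 to 247 mm up; its front face is at x = -30 mm. From it one round rod, the hook, 8 mm thick, runs level along the stand's +x (away from the post), its axis 235 mm up.
- hook (a point): Where the hook's axis leaves the front face of the stop plate, 235 mm above the counter. x runs out along the hook, z up. The rod runs level to x = 106 mm and then turns up over 6 mm to an end whose top is 12 mm above the rod's axis; nothing reaches beyond x = 116 mm. A hung board rests with the top of its hole on the rod, its hole's centre 11 mm below the rod's axis.
- rack: Wooden plate rack fixed to the counter: base 200 x 110 x 14 mm (x, y, z), origin at the centre of its underside. Three slots 70 mm apart along its x (at -70, 0 and 70 mm); each slot is the 16 mm gap between four upright dowels (12 mm thick, tops 80 mm up, at y = -30 and +30 mm). The boards stand upright in the slots on the base, their width along the rack's y; which board is in which slot varies.
- large: The large of three like wooden chopping boards, loose, 12 mm thick (its x), about 0.24 kg. Stands handle up; origin at the middle of its lower edge, z up along the board, y across it. Oiled blade 150 mm wide (y) and 130 mm tall; above it the handle, 46 mm wide (y) and 70 mm tall, so 200 mm in all. The handle has a hole right through along x, 28 mm wide and 30 mm tall, with 25 mm of wood above it, 9 mm either side and 15 mm below.
- large_blade: The oiled blade of the large board (part of it, same origin and axes as large): the 150 x 130 x 12 mm panel below the handle. Not to be touched by the gripper.
- large_hole (a point): Centre of the hole in the handle of the large board, 160 mm above its lower edge and 40 mm below the top of its handle; axes as the board's.
- medium: The medium of three like wooden chopping boards, loose, 12 mm thick (its x), about 0.18 kg. Stands handle up; origin at the middle of its lower edge, z up along the board, y across it. Oiled blade 120 mm wide (y) and 115 mm tall; above it the handle, 46 mm wide (y) and 70 mm tall, so 185 mm in all. The handle has a hole right through along x, 28 mm wide and 30 mm tall, with 25 mm of wood above it, 9 mm either side and 15 mm below.
- medium_blade: The oiled blade of the medium board (part of it, same origin and axes as medium): the 120 x 115 x 12 mm panel below the handle. Not to be touched by the gripper.
- medium_hole (a point): Centre of the hole in the handle of the medium board, 145 mm above its lower edge and 40 mm below the top of its handle; axes as the board's.
- small: The small of three like wooden chopping boards, loose, 12 mm thick (its x), about 0.13 kg. Stands handle up; origin at the middle of its lower edge, z up along the board, y across it. Oiled blade 90 mm wide (y) and 100 mm tall; above it the handle, 46 mm wide (y) and 70 mm tall, so 170 mm in all. The handle has a hole right through along x, 28 mm wide and 30 mm tall, with 25 mm of wood above it, 9 mm either side and 15 mm below.
- small_blade: The oiled blade of the small board (part of it, same origin and axes as small): the 90 x 100 x 12 mm panel below the handle. Not to be touched by the gripper.
- small_hole (a point): Centre of the hole in the handle of the small board, 130 mm above its lower edge and 40 mm below the top of its handle; axes as the board's.
- jar: Bystander: a closed jar, 68 mm across, 70 mm tall; origin at the centre of its underside. Loose; leave it alone.
- can: Bystander: a closed tin can, 74 mm across, 110 mm tall; origin at the centre of its underside. Loose; leave it alone.
- bottle: Bystander: a closed bottle, 66 mm across, 200 mm tall; origin at the centre of its underside. Loose; leave it alone.
- carton: Bystander: a closed cardboard carton, 100 x 170 x 55 mm tall (its x, y, z); origin at the centre of its underside. Loose; leave it alone.
There are look-alikes about, which are no part of the job. Leave any red look-alike of the small alone.

How it is judged:
By the outcome, as a careful person would: the job done as asked, in the order asked, and still so for the second after the job is handed in, with the robot touching nothing.
It also fails if it takes over 72 s, if anything falls off the work surface, if the arm or the gripper's body presses on something with over 40 N, if the wrist force passes 120 N, or if a joint passes its speed limit or range.

## Robot

A 6-joint arm with a two-finger parallel gripper is mounted at the origin on the work surface. World frame = base frame: x ahead of the robot, y to its left, z up, the work surface at z = 0. Lengths are in mm, angles in degrees, forces in N, time in s.
With the tool pointing down it reaches from about 350 to 850 mm from the base axis. Payload 8.1 kg.
Tool frame: the origin (TCP) lies at the centre of the arm's flange, where the gripper is bolted on; the fingertips stand 173 mm ahead of it and the grasp point (between the pads) lies 155 mm ahead of it; z points along the fingers, y is the line along which they close (so a half turn about z gives the same grasp; the last joint's range is limited). The gripper opens to 85 mm and grips with 20 to 120 N. Pads are 22 mm wide; open, the fingers measure 114 mm over their backs; the gripper's body (76 mm by 85 mm) begins 54 mm behind the grasp point. The pads swing forward as they close: fully open they stand 13 mm farther back than shut.
Start: joints at [69.706, 7.471, 85.268, -0, 87.261, -4.893], TCP at [159.323, 578.466, 404.692] pointing down, gripper open.
Joint ranges: [-169.43, 169.43], [-51.17, 129.36], [1.28, 143.12], [-76.62, 256.62], [0, 156.53], [-152.29, 152.29]. Speed limits (degrees/s): [136.94, 136.94, 159.86, 180, 180, 180].

## Interface

Orientations are given as [roll, pitch, yaw] about the fixed x, y, z axes, in that order (R = Rz(yaw) Ry(pitch) Rx(roll)).
In Python, from bench import * gives the robot as it stands.
- The arm moves only by the shell command python3 -m jog 'ROWS' [FORCE]. ROWS is text: rows parted by semicolons, each of 7 numbers parted by spaces: the shift along the tool's x, y, z scaled (see below), then the turn, a rotation vector about the tool's x, y, z scaled (see below), then the closure, from -1 (fully open) to 1 (shut). In form: tx ty tz wx wy wz hand; .... A call has 1 to 5 rows; each row shifts and turns the commanded pose from where the row before left it, along the tool's axes as they then stand; what a row does not reach is not made up. The controller multiplies each number of a shift by 0.1 m and each number of a turn by 60 degrees. A row lasts 1/8 s, in which the tool goes at most 62.5 mm and 10.7 degrees, less where a joint would pass 70% of its speed; a pose out of reach is approached as far as the arm can. A call with a number of a shift or a turn outside -1 to 1 is refused whole. A call with a gripper value outside its range is refused whole. The fingers move at their own pace and stop on an object; FORCE is the grip in N (left out, the last holds). Time passes only in rows, so rows that do not move let the fingers close. It gives the time, the measured TCP pose, the force, the opening and the grip force at its end, in the units of the state.
- sense(): the state, without advancing time (a new reading comes with each control period).
- snapshot(name): name is "side" or "top"; returns a dict with "img" (384x512x3 uint8, red, green, blue), "fx", "fy", "cx", "cy" (pixels), "extrinsics" (4x4, takes a point from camera to world coordinates). Camera axes: x right, y down, z forward; pixel columns grow to the right and rows downward; lengths in mm; the calibration is good to about 2 mm. A picture is of the moment at which its call begins. There is no depth.
- hand_in(): hands the job in; it is judged then, once.
The state is a dict: "time": time; "joint_pos": joint angles; "qd": joint speeds; "joint_efforts": joint torques, N m; "tool_pos": TCP position; "tcp_rot": TCP orientation; "ft_force": force on the tool from outside, world axes, zero at the start; "wrist_torque": the same for the moment, N m; "finger_gap": finger opening in mm; "grip_force": force on a finger pad.
Only numpy, scipy, OpenCV 4.12 (cv2) and the standard library are available. Lean on these libraries where they do the work, as an engineer would, in place of code of your own. Each camera call takes 0.05 s, during which the arm holds its last target. There are 200 camera calls.

## Working session

There is one attempt and no reset: what is moved stays moved. The work goes in short steps, Python scripts to look and compute and a shell command to move; the robot and the scene stay as the last step left them, time stands still between calls to the robot, and variables do not carry over. Pictures are saved under pics/ and viewed, at most 10 in all, crops included, and the job is handed in when it is done.

```bash
mkdir -p pics; python3 - <<'E'
from bench import *
import cv2,numpy as np
for n in ("side","top"):
    s=snapshot(n); cv2.imwrite(f"pics/{n}0.png",s["img"][:,:,::-1]); print(n,s["fx"],s["fy"],s["cx"],s["cy"]); print(np.round(s["extrinsics"],4).tolist())
s=sense();print(s)
E
```

```text
side 433.56308723752693 433.56308723752693 255.37011146085388 188.42906063679965
[[0.9901, -0.1093, 0.0885, 420.0272], [-0.1396, -0.6852, 0.7149, -960.7351], [-0.0175, -0.7201, -0.6936, 1095.699], [0.0, 0.0, 0.0, 1.0]]
top 363.5100172709762 363.5100172709762 260.46119956950173 191.384906258601
[[-0.0203, -0.9898, 0.1407, 373.5763], [-0.9998, 0.0198, -0.0048, -3.2], [0.002, -0.1407, -0.99, 1499.1048], [0.0, 0.0, 0.0, 1.0]]
{'time': 0.1, 'joint_pos': array([ 6.97077665e+01,  7.51007643e+00,  8.53245473e+01,  1.66583310e-04,
        8.72614621e+01, -4.89202006e+00]), 'qd': array([ 0.00141728, -0.25057988, -0.03808453,  0.04246419,  0.13460468,
       -0.0219137 ]), 'joint_efforts': array([ 1.05220955e-03, -5.70956504e+01, -5.01937652e+01, -2.46184900e-04,
        8.22118542e-03,  1.27292975e-05]), 'tool_pos': array([159.2289377 , 578.26463892, 403.74198367]), 'tcp_rot': array([-1.79904278e+02, -8.35979338e-03,  1.64599772e+02]), 'ft_force': array([0.27700875, 0.25434681, 0.32564762]), 'wrist_torque': array([-0.02063646, -0.04299372,  0.02515443]), 'grip_force': 0.0, 'finger_gap': 85.1316457087021}
```

View pics/side0.png

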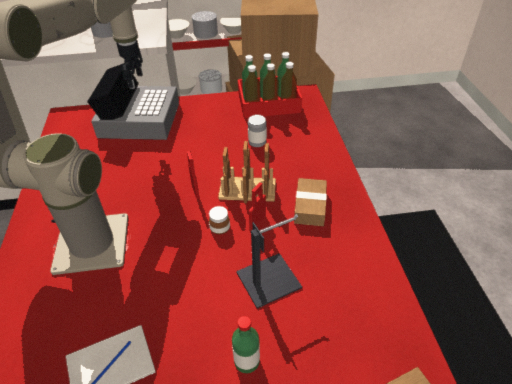

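View pics/top0.png

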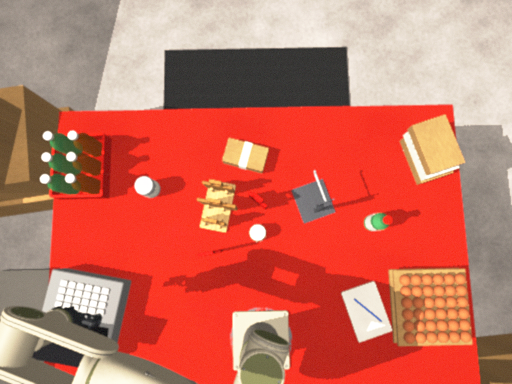

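Side: three wooden boards sit in the rack at about (227,172), (247,170) and (267,172). A red look-alike stands off the rack at (192,168), and the stand is at (268,278) with its hook ending at (297,219). The wooden ones in the rack are the boards meant; the red one stays where it is. I'll confirm this in one enlarged crop.

```bash
python3 - <<'E'
import cv2,numpy as np
a=cv2.imread("pics/side0.png")[130:310,180:330]; b=cv2.imread("pics/top0.png")[165:245,190:340]
cv2.imwrite("pics/c1.png",cv2.resize(a,None,fx=3.3,fy=3.3,interpolation=2)); cv2.imwrite("pics/c2.png",cv2.resize(b,None,fx=5,fy=5,interpolation=2))
E
```

```text
(no output)
```

View pics/c1.png

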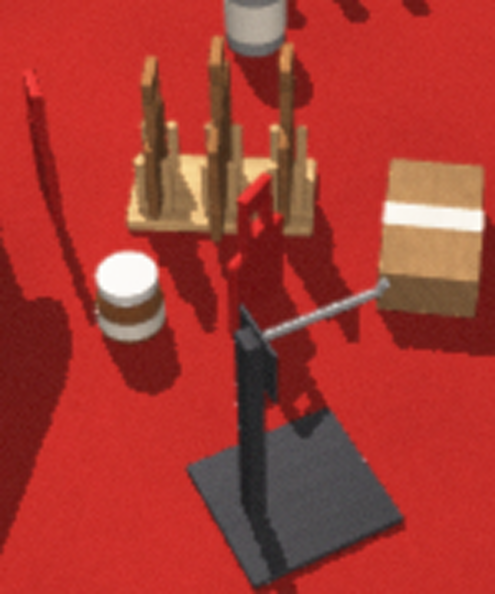

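View pics/c2.png

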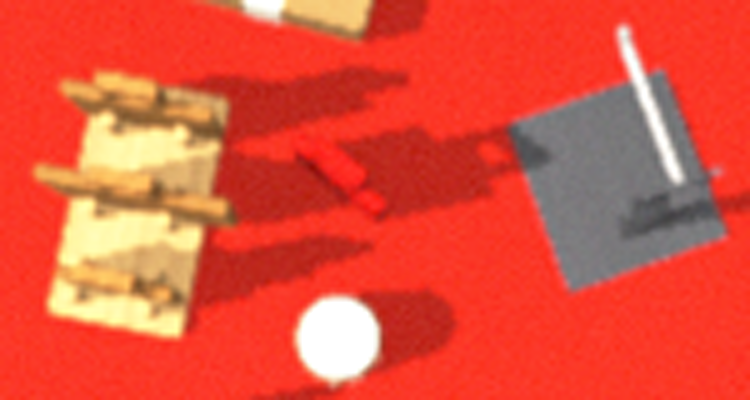

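Rack boards in top crop c2: far (140,100) is medium-width, middle (135,195) is the widest, so large, and near (115,285) is the narrowest, so small. A red small look-alike stands at c2 (340,175), with a second thin red thing near top (235,248); I leave both alone. The hook runs in c2 from (680,182) to (622,32). Next I measure.

```bash
cat > h.py <<'E'
import numpy as np,cv2
from scipy.spatial.transform import Rotation as R
CAM={}
def cam(n,s=None):
    K={"side":(433.563,255.370,188.429,[[0.9901,-0.1093,0.0885,420.0272],[-0.1396,-0.6852,0.7149,-960.7351],[-0.0175,-0.7201,-0.6936,1095.699]]),
       "top":(363.510,260.461,191.385,[[-0.0203,-0.9898,0.1407,373.5763],[-0.9998,0.0198,-0.0048,-3.2],[0.002,-0.1407,-0.99,1499.1048]])}[n]
    return K[0],K[1],K[2],np.array(K[3])
def ray(n,u,v):
    f,cx,cy,E=cam(n); return E[:,3],E[:,:3]@np.array([(u-cx)/f,(v-cy)/f,1])
def onz(n,u,v,z):
    o,d=ray(n,u,v); return o+d*(z-o[2])/d[2]
def proj(n,p):
    f,cx,cy,E=cam(n); q=np.linalg.inv(E[:,:3])@(np.array(p)-E[:,3]); return q[:2]/q[2]*f+[cx,cy]
def tri(u1,v1,u2,v2):
    (a,d),(b,e)=ray("side",u1,v1),ray("top",u2,v2)
    t=np.linalg.lstsq(np.c_[d,-e],b-a,rcond=None)[0]; p,q=a+d*t[0],b+e*t[1]; return (p+q)/2,np.linalg.norm(p-q)
c1=lambda x,y:((x+.5)/3.3-.5+180,(y+.5)/3.3-.5+130)
c2=lambda x,y:((x+.5)/5-.5+190,(y+.5)/5-.5+165)
def go(target,yaw,pitchroll=(180,0)):
    from bench import sense
    s=sense(); Rn=R.from_euler('xyz',s["tcp_rot"],degrees=True)
    Rt=R.from_euler('xyz',[180,0,yaw],degrees=True)
    print("t",round(s["time"],2),"pos",s["tool_pos"].round(1),"rot",s["tcp_rot"].round(2),"gap",round(s["finger_gap"],1),"F",s["ft_force"].round(1))
    print("shift units(tool)",(Rn.inv().apply(np.array(target)-s["tool_pos"])/100).round(3),"turn units",(np.degrees((Rn.inv()*Rt).as_rotvec())/60).round(3))
E
python3 - <<'E'
from h import *
np.set_printoptions(precision=1,suppress=True)
for p in [(510,125),(662,70),(725,235),(572,290)]: print("stand corner",onz("top",*c2(*p),8))
for p in [(190,468),(328,410),(402,520),(258,585)]: print("stand corner side",onz("side",*c1(*p),8))
print("hook tip",onz("top",*c2(622,28),243),"base",onz("top",*c2(681,184),235),tri(*c1(385,284),*c2(622,28)))
print("hook base side",onz("side",*c1(266,336),235),"tip side",onz("side",*c1(383,290),235))
for p in [(230,98),(182,338),(47,310)]: print("rack",onz("top",*c2(*p),14))
for p in [(130,230),(310,232)]: print("rack side",onz("side",*c1(*p),14))
for n,a,b,z in [("small",(151,62),(108,274),184),("large",(217,43),(125,180),214),("medium",(288,48),(127,84),199)]:
    print(n,onz("side",*c1(*a),z),onz("top",*c2(*b),z))
print("red",onz("side",*c1(255,190),170),onz("top",*c2(330,160),170))
im=cv2.imread("pics/top0.png"); hsv=cv2.cvtColor(im,cv2.COLOR_BGR2HSV)
m=cv2.inRange(im[170:240,280:345],(0,0,0),(140,140,140))&cv2.inRange(hsv[170:240,280:345],(0,0,0),(180,90,140))
c=max(cv2.findContours(m,0,2)[0],key=cv2.contourArea); r=cv2.minAreaRect(c); print(r)
for q in cv2.boxPoints(r): print(onz("top",q[0]+280,q[1]+170,8))
m=cv2.inRange(hsv[170:245,190:245],(9,60,60),(30,255,255)); cv2.imwrite("pics/m.png",m)
E
```

```text
stand corner [ 590.4 -139.7    8. ]
stand corner [ 634.1 -267.8    8. ]
stand corner [ 495.4 -313.6    8. ]
stand corner [ 452.9 -186.     8. ]
stand corner side [ 454.2 -188.9    8. ]
stand corner side [ 590.7 -143.1    8. ]
stand corner side [ 633.7 -272.5    8. ]
stand corner side [ 498.5 -317.2    8. ]
hook tip [ 623.6 -199.3  243. ] base [ 513.3 -237.3  235. ] (array([ 623.3, -199.7,  240.1]), np.float64(1.8086407336592083))
hook base side [ 519.9 -235.   235. ] tip side [ 620.6 -201.5  235. ]
rack [616.7  91.8  14. ]
rack [420.1 132.9  14. ]
rack [444.9 242.6  14. ]
rack side [424.3 119.5  14. ]
rack side [612.9  86.6  14. ]
small [464.  186.6 184. ] [461.8 170.5 184. ]
large [530.4 168.4 214. ] [526.4 154.3 214. ]
medium [602.1 167.8 199. ] [598.2 154.6 199. ]
red [543.6  -2.1 170. ] [543.4   8.7 170. ]
((33.29755783081055, 30.52195167541504), (34.471763610839844, 33.58280944824219), 69.775146484375)
[ 588.1 -139.5    8. ]
[ 634.3 -272.4    8. ]
[ 498.3 -315.4    8. ]
[ 453.3 -184.     8. ]
```

```bash
python3 - <<'E'
from h import *
np.set_printoptions(precision=0,suppress=True)
a=np.radians(-11.8);X=np.array([np.cos(a),np.sin(a),0]);Y=np.array([-np.sin(a),np.cos(a),0]);C=np.array([530.5,167,0])
i1=lambda q:np.round((q+.5-[180,130])*3.3-.5); i2=lambda q:np.round((q+.5-[190,165])*5-.5)
for n,x,h,w in [("small",-70,184,90),("large",0,214,150),("medium",70,199,120)]:
    for lab,y,z in [("top-",-23,h),("top+",23,h),("bl-",-w/2,h-70),("bl+",w/2,h-70)]:
        P=[C+X*(x+s)+Y*y+[0,0,z] for s in(-6,6)]
        print(n,lab,"c1",*[i1(proj("side",p)) for p in P],"c2",*[i2(proj("top",p)) for p in P])
i0=cv2.imread("pics/side0.png")[140:210,215:285]; cv2.imwrite("pics/c3.png",cv2.resize(i0,None,fx=8,fy=8,interpolation=2))
E
```

```text
small top- c1 [141.  80.] [153.  80.] c2 [123. 288.] [126. 272.]
small top+ c1 [146.  51.] [158.  51.] c2 [ 60. 276.] [ 64. 260.]
small bl- c1 [143. 146.] [155. 146.] c2 [162. 299.] [165. 283.]
small bl+ c1 [153.  90.] [164.  90.] c2 [ 46. 277.] [ 50. 261.]
large top- c1 [209.  58.] [221.  58.] c2 [137. 189.] [141. 172.]
large top+ c1 [213.  30.] [225.  30.] c2 [ 74. 177.] [ 77. 160.]
large bl- c1 [207. 146.] [219. 146.] c2 [216. 212.] [219. 196.]
large bl+ c1 [220.  52.] [231.  53.] c2 [ 20. 175.] [ 23. 160.]
medium top- c1 [280.  72.] [292.  72.] c2 [159.  97.] [162.  81.]
medium top+ c1 [282.  43.] [294.  44.] c2 [97. 85.] [100.  69.]
medium bl- c1 [279. 149.] [290. 150.] c2 [216. 120.] [219. 105.]
medium bl+ c1 [284.  74.] [296.  74.] c2 [62. 92.] [65. 76.]
```

View pics/c3.png

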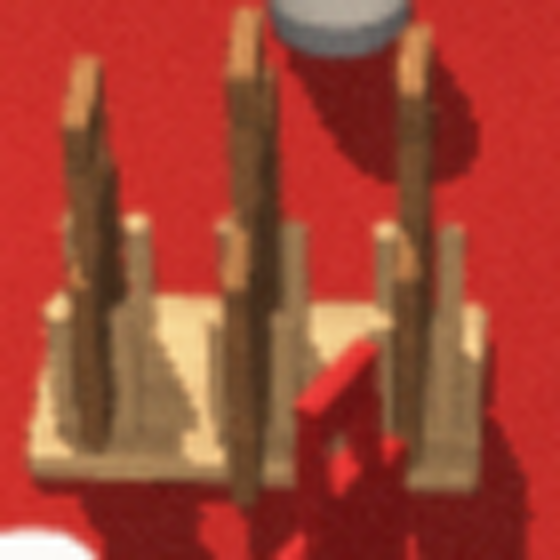

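Checking the slot model against c3: board positions and widths agree, so the order is small, large, medium going out from the robot. Offsets along the slots are about -9, -11 and 0 mm. Stand yaw is 18.5°, rack yaw is -11.8°. Now I move to above the large board.

```bash
python3 - <<'E'
from h import *
go([528.3,156.2,430],168.2)
s=R.from_euler('xyz',[180,0,168.2],degrees=True).inv().apply(np.array([528.3-159.2,156.2-578.3,26.3]))/100
print(s.round(3))
E
python3 -m jog '0 0 0 0 0 -0.06 -1'; python3 -c "
from h import *;go([528.3,156.2,430],168.2)"
```

```text
t 0.1 pos [159.2 578.3 403.7] rot [-1.799e+02 -1.000e-02  1.646e+02] gap 85.1 F [0.3 0.3 0.3]
shift units(tool) [-4.679 -3.089 -0.258] turn units [-0.002 -0.    -0.06 ]
[-4.476 -3.377 -0.263]
time: 0.22
tool_pos: [159.3, 578.3, 404.0]
tcp_rot: [-179.9, -0.0, 168.3]
ft_force: [-0.3, 0.4, -0.8]
finger_gap: 85.4
grip_force: 0.0
t 0.23 pos [159.3 578.3 404. ] rot [-1.7993e+02 -1.0000e-02  1.6826e+02] gap 85.4 F [-0.3  0.4 -0.8]
shift units(tool) [-4.472 -3.383 -0.257] turn units [-0.001 -0.     0.001]
```

```bash
python3 -m jog '-0.447 -0.338 -0.026 0 0 0 -1;-0.447 -0.338 -0.026 0 0 0 -1;-0.447 -0.338 -0.026 0 0 0 -1;-0.447 -0.338 -0.026 0 0 0 -1;-0.447 -0.338 -0.026 0 0 0 -1' >/dev/null
python3 -m jog '-0.447 -0.338 -0.026 0 0 0 -1;-0.447 -0.338 -0.026 0 0 0 -1;-0.447 -0.338 -0.026 0 0 0 -1;-0.447 -0.338 -0.026 0 0 0 -1;-0.447 -0.338 -0.026 0 0 0 -1' >/dev/null
python3 -m jog '0 0 0 0 0 0 -1;0 0 0 0 0 0 -1' >/dev/null; python3 -c "
from h import *;go([528.3,156.2,354],168.2)"
```

```text
t 1.73 pos [527.6 156.2 430.1] rot [-1.7999e+02 -8.0000e-02  1.6815e+02] gap 85.4 F [-0.8 -0.4  0.5]
shift units(tool) [-0.008  0.002  0.761] turn units [-0.    -0.001 -0.001]
```

```bash
python3 -m jog '0 0 0.25 0 0 0 -1;0 0 0.25 0 0 0 -1;0 0 0.26 0 0 0 -1;0 0 0 0 0 0 -1' >/dev/null
python3 -m jog '0 0 0 0 0 0 0.2;0 0 0 0 0 0 0.5;0 0 0 0 0 0 1;0 0 0 0 0 0 1;0 0 0 0 0 0 1' 50; python3 -m jog '0 0 0 0 0 0 1;0 0 0 0 0 0 1'
```

```text
time: 2.85
tool_pos: [528.3, 156.5, 356.5]
tcp_rot: [179.9, 0.2, 168.2]
ft_force: [0.5, 1.4, 6.1]
finger_gap: 45.0
grip_force: 51.6
time: 3.1
tool_pos: [528.3, 156.5, 356.5]
tcp_rot: [179.9, 0.2, 168.2]
ft_force: [0.7, 2.8, 5.8]
finger_gap: 45.1
grip_force: 51.6
```

```bash
python3 -m jog '0 0 -0.2 0 0 0 1;0 0 -0.4 0 0 0 1;0 0 -0.45 0 0 0 1;0 0 -0.45 0 0 0 1;0 0 -0.4 0 0 0 1'; python3 - <<'E'
from h import *
go([649,-193,546],198.5)
s=R.from_euler('xyz',[180,0,198.5],degrees=True).inv().apply(np.array([649-528.3,-193-156.5,0]))/100
print(s.round(3))
from bench import snapshot
cv2.imwrite("pics/s1.png",cv2.resize(snapshot("side")["img"][:,:,::-1][60:300,150:400],None,fx=2.4,fy=2.4,interpolation=2))
E
```

```text
time: 3.72
tool_pos: [527.3, 155.9, 547.6]
tcp_rot: [180.0, 0.1, 168.2]
ft_force: [0.2, 0.9, -3.0]
finger_gap: 44.6
grip_force: 52.0
t 3.73 pos [527.3 155.9 547.6] rot [1.7999e+02 6.0000e-02 1.6818e+02] gap 44.6 F [ 0.2  0.9 -3. ]
shift units(tool) [-1.906 -3.166  0.017] turn units [-0.     0.001 -0.505]
[-0.036 -3.697 -0.   ]
```

View pics/s1.png

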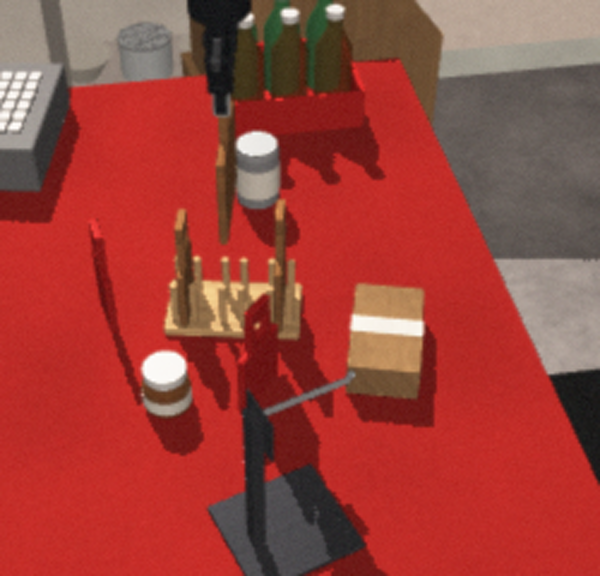

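The picture shows the large board lifted out upright, gripped by its handle at about (222,112); the rack's middle slot is empty.

```bash
python3 -m jog '0 0 0 0 0 -0.125 1;0 0 0 0 0 -0.13 1;0 0 0 0 0 -0.125 1;0 0 0 0 0 -0.125 1;0 -0.3 0 0 0 0 1' >/dev/null
python3 -m jog '0 -0.5 0 0 0 0 1;0 -0.5 0 0 0 0 1;0 -0.5 0 0 0 0 1;0 -0.5 0 0 0 0 1;0 -0.5 0 0 0 0 1' >/dev/null
python3 -m jog '-0.02 -0.4 0 0 0 0 1;-0.02 -0.3 0 0 0 0 1;0 -0.2 0 0 0 0 1;0 0 0 0 0 0 1;0 0 0 0 0 0 1' 
python3 -c "
from h import *;go([649.2,-192.8,421.5],198.5)"
```

```text
time: 5.65
tool_pos: [648.8, -193.0, 544.8]
tcp_rot: [180.0, -0.0, -161.5]
ft_force: [-0.1, 0.8, -2.5]
finger_gap: 45.2
grip_force: 52.5
t 5.65 pos [ 648.8 -193.   544.8] rot [ 1.7997e+02 -1.0000e-02 -1.6150e+02] gap 45.2 F [-0.1  0.8 -2.5]
shift units(tool) [-0.005  0.     1.233] turn units [ 0.001 -0.     0.   ]
```

Lower to insertion height, then check with both cameras.

```bash
python3 -m jog '0 0 0.2 0 0 0 1;0 0 0.4 0 0 0 1;0 0 0.4 0 0 0 1;0 0 0.233 0 0 0 1;0 0 0 0 0 0 1'; python3 - <<'E'
from h import *
from bench import snapshot
a=snapshot("side")["img"][:,:,::-1]; b=snapshot("top")["img"][:,:,::-1]
cv2.imwrite("pics/full_s.png",a)
c=cv2.resize(a[140:300,230:360],None,fx=3.7,fy=3.7,interpolation=2); d=cv2.resize(b[130:230,270:360],None,fx=3.3,fy=3.3,interpolation=2)
o=np.zeros((592,c.shape[1]+d.shape[1],3),np.uint8); o[:c.shape[0],:c.shape[1]]=c; o[:d.shape[0],c.shape[1]:]=d
cv2.imwrite("pics/s2.png",o); print(o.shape)
E
```

```text
time: 6.28
tool_pos: [648.3, -192.1, 418.9]
tcp_rot: [179.8, -0.2, -161.4]
ft_force: [0.1, 0.7, -2.3]
finger_gap: 45.1
grip_force: 52.4
(592, 778, 3)
```

View pics/s2.png

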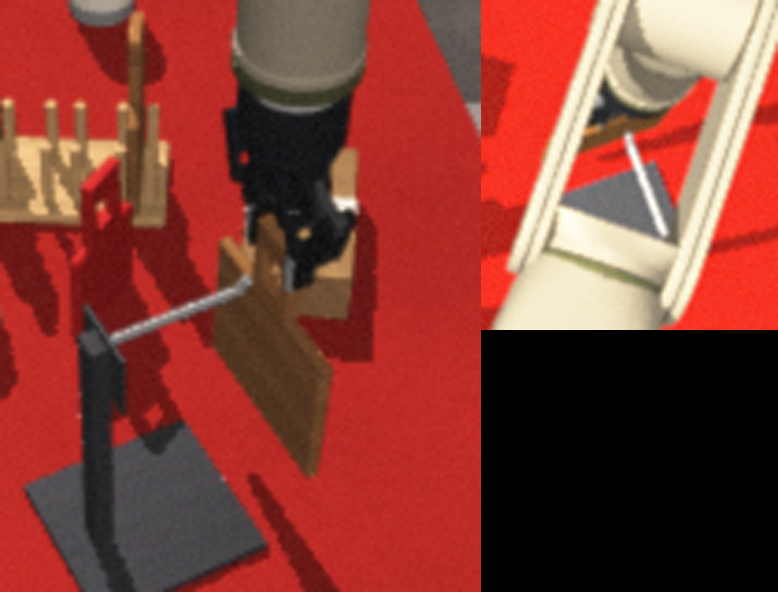

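The picture shows the hook tip at about (245,285) in front of the handle, where the hole should be, and the board square to the hook. I raise 3 mm and go in, watching the force.

```bash
python3 -m jog '0 0 -0.03 0 0 0 1;0.1 0 0 0 0 0 1;0.1 0 0 0 0 0 1;0.1 0 0 0 0 0 1;0.1 0 0 0 0 0 1'; python3 -c "
from h import *;go([534.5,-231.2,424],198.5)"
```

```text
time: 7.0
tool_pos: [610.1, -206.5, 424.4]
tcp_rot: [180.0, -0.0, -161.5]
ft_force: [-0.1, -0.9, -2.8]
finger_gap: 45.2
grip_force: 52.5
t 7.0 pos [ 610.1 -206.5  424.4] rot [ 1.8000e+02 -1.0000e-02 -1.6152e+02] gap 45.2 F [-0.1 -0.9 -2.8]
shift units(tool) [0.796 0.005 0.004] turn units [ 0. -0. -0.]
```

```bash
python3 -m jog '0.16 0 0 0 0 0 1;0.2 0 0 0 0 0 1;0.2 0 0 0 0 0 1;0.16 0 0 0 0 0 1;0.08 0 0 0 0 0 1'; python3 -m jog '0 0 0 0 0 0 1;0 0 0.07 0 0 0 1;0 0 0.06 0 0 0 1;0 0 0.03 0 0 0 1; 0 0 0 0 0 0 1'
```

```text
time: 7.62
tool_pos: [534.2, -231.9, 424.5]
tcp_rot: [-180.0, 0.0, -161.5]
ft_force: [-0.3, 0.0, -2.8]
finger_gap: 44.9
grip_force: 52.5
time: 8.25
tool_pos: [535.2, -231.3, 407.7]
tcp_rot: [180.0, -0.0, -161.5]
ft_force: [-0.3, -0.3, -2.6]
finger_gap: 45.1
grip_force: 52.5
```

```bash
python3 -m jog '0 0 0.015 0 0 0 1; 0 0 0 0 0 0 1'; python3 -m jog '0 0 0.015 0 0 0 1; 0 0 0 0 0 0 1'|grep -E "pos|force"; 
```

```text
time: 8.5
tool_pos: [535.2, -231.5, 407.0]
tcp_rot: [-180.0, 0.0, -161.5]
ft_force: [-0.8, 0.8, -3.3]
finger_gap: 45.3
grip_force: 52.5
tool_pos: [535.2, -231.5, 406.2]
ft_force: [-1.0, 1.0, 1.7]
grip_force: 53.1
```

Contact at 406, as predicted. Release, rise straight up and look.

```bash
python3 -m jog '0 0 0 0 0 0 0.4;0 0 0 0 0 0 -0.2;0 0 0 0 0 0 -1;0 0 0 0 0 0 -1;0 0 0 0 0 0 -1'|grep -E "pos|force|gap"; python3 -m jog '0 0 -0.2 0 0 0 -1;0 0 -0.4 0 0 0 -1;0 0 -0.4 0 0 0 -1;0 0 -0.2 0 0 0 -1;0 0 0 0 0 0 -1' |grep -E "pos|force|gap"; python3 - <<'E'
from h import *
from bench import snapshot
a=snapshot("side")["img"][:,:,::-1]; b=snapshot("top")["img"][:,:,::-1]
c=cv2.resize(a[140:300,230:360],None,fx=3.7,fy=3.7,interpolation=2)
cv2.imwrite("pics/s3.png",c)
go([599,152.7,460],168.2)
s=R.from_euler('xyz',[180,0,198.5],degrees=True).inv().apply(np.array([599-535.2,152.7+231.5,0]))/100; print(s.round(3))
E
```

```text
tool_pos: [535.2, -231.5, 405.3]
ft_force: [0.5, -1.0, 0.3]
finger_gap: 85.4
grip_force: 0.0
tool_pos: [535.2, -231.5, 529.2]
ft_force: [0.3, 0.8, -0.7]
finger_gap: 85.3
grip_force: 0.0
t 10.1 pos [ 535.1 -231.5  525.4] rot [-1.7999e+02  1.0000e-02 -1.6150e+02] gap 85.3 F [-0.5  0.1 -0.3]
shift units(tool) [-1.825  3.44   0.654] turn units [-0.     0.     0.505]
[-1.824  3.441  0.   ]
```

View pics/s3.png

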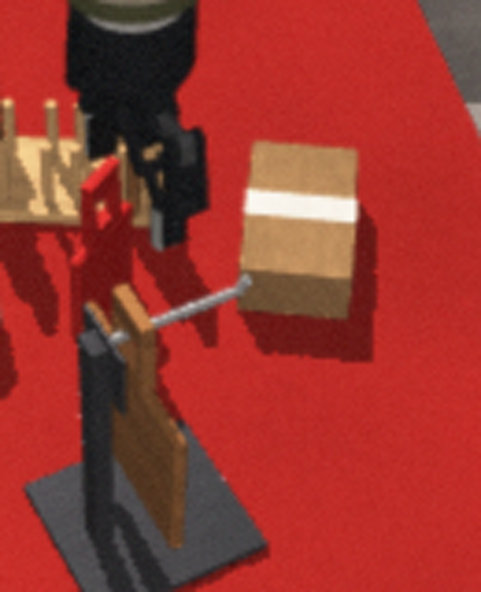

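The large board hangs upright on the hook at crop (150,400), the handle top at (125,300) and the rod through it. Next is the medium board.

```bash
python3 -m jog '-0.228 0.43 0 0 0 0 -1;-0.228 0.43 0 0 0 0 -1;-0.228 0.43 0 0 0 0 -1;-0.228 0.43 0 0 0 0 -1;-0.228 0.43 0 0 0 0 -1' >/dev/null
python3 -m jog '-0.228 0.43 0 0 0 0 -1;-0.228 0.43 0 0 0 0 -1;-0.228 0.43 0 0 0 0 -1;0 0 0.1 0 0 0.125 -1;0 0 0.2 0 0 0.13 -1' >/dev/null
python3 -m jog '0 0 0.3 0 0 0.125 -1;0 0 0.2 0 0 0.125 -1;0 0 0 0 0 0 -1' >/dev/null
python3 -c "
from h import *;go([599,152.7,341.5],168.2)"
```

```text
t 11.72 pos [598.2 152.5 441.4] rot [-179.86   -0.36  168.24] gap 85.4 F [-0.2  0.3  0. ]
shift units(tool) [-0.014  0.006  0.999] turn units [-0.002 -0.006  0.001]
```

```bash
python3 -m jog '-0.006 0 0.2 0 0 0 -1;0 0 0.3 0 0 0 -1;0 0 0.3 0 0 0 -1;0 0 0.2 0 0 0 -1;0 0 0 0 0 0 -1' |grep -E "pos|force|rot"
python3 -m jog '0 0 0 0 0 0 0.2;0 0 0 0 0 0 0.5;0 0 0 0 0 0 1;0 0 0 0 0 0 1;0 0 0 0 0 0 1' 50; python3 -m jog '0 0 0 0 0 0 1;0 0 0 0 0 0 1'|grep -E "pos|force|rot"
```

```text
tool_pos: [599.0, 152.4, 343.3]
tcp_rot: [-179.9, -0.2, 168.2]
ft_force: [0.0, -0.3, -0.8]
grip_force: 0.0
time: 12.98
tool_pos: [600.1, 152.7, 347.3]
tcp_rot: [179.9, 0.2, 168.2]
ft_force: [0.6, 1.5, 5.3]
finger_gap: 45.4
grip_force: 51.5
tool_pos: [600.1, 152.7, 347.3]
tcp_rot: [179.9, 0.2, 168.2]
ft_force: [-0.1, 1.7, 5.7]
grip_force: 51.5
```

```bash
python3 -m jog '0 0 -0.2 0 0 0 1;0 0 -0.4 0 0 0 1;0 0 -0.45 0 0 0 1;0 0 -0.45 0 0 0 1;0 0 -0.4 0 0 0 1' | grep -E "pos|force|rot"; python3 - <<'E'
from h import *
go([649,-193,537],198.5)
s=R.from_euler('xyz',[180,0,198.5],degrees=True).inv().apply(np.array([649.2-599.2,-192.8-152.5,0]))/100
print(s.round(3))
E
```

```text
tool_pos: [599.1, 152.3, 538.5]
tcp_rot: [180.0, 0.1, 168.2]
ft_force: [0.7, 0.1, -1.2]
grip_force: 51.9
t 13.85 pos [599.1 152.3 538.5] rot [1.7998e+02 7.0000e-02 1.6819e+02] gap 45.0 F [ 0.7  0.1 -1.2]
shift units(tool) [-1.195 -3.278  0.015] turn units [ 0.     0.001 -0.505]
[ 0.621 -3.433 -0.   ]
```

```bash
python3 -m jog '0 0 0 0 0 -0.125 1;0 0 0 0 0 -0.13 1;0 0 0 0 0 -0.125 1;0 0 0 0 0 -0.125 1;0.05 -0.3 0 0 0 0 1' >/dev/null
python3 -m jog '0.09 -0.5 0 0 0 0 1;0.09 -0.5 0 0 0 0 1;0.09 -0.5 0 0 0 0 1;0.09 -0.5 0 0 0 0 1;0.09 -0.5 0 0 0 0 1' >/dev/null
python3 -m jog '0.07 -0.4 0 0 0 0 1;0.05 -0.233 0 0 0 0 1;0 0 0 0 0 0 1;0 0 0 0 0 0 1' >/dev/null
python3 -m jog '0 0 0.2 0 0 0 1;0 0 0.4 0 0 0 1;0 0 0.3 0 0 0 1;0 0 0.15 0 0 0 1;0 0 0 0 0 0 1' >/dev/null
python3 -m jog '0 0 0 0 0 0 1;0 0 0 0 0 0 1' >/dev/null
python3 -c "
from h import *;go([649.2,-192.8,429],198.5)"
```

```text
t 16.48 pos [ 650.  -192.8  432.5] rot [-1.7989e+02  1.3000e-01 -1.6150e+02] gap 44.9 F [-0.1 -0.1 -1.8]
shift units(tool) [0.008 0.003 0.035] turn units [-0.002  0.002  0.   ]
```

```bash
python3 -m jog '0 0 0.03 0 0 0 1;0.1 0 0 0 0 0 1;0.1 0 0 0 0 0 1;0.1 0 0 0 0 0 1;0.1 0 0 0 0 0 1'| grep -E "pos|force"; python3 -c "
from h import *;go([555.3,-224.2,429],198.5)"
```

```text
tool_pos: [610.9, -205.8, 427.6]
ft_force: [1.3, 0.0, -1.6]
grip_force: 52.1
t 17.1 pos [ 610.9 -205.8  427.6] rot [-1.7999e+02  1.0000e-02 -1.6152e+02] gap 45.1 F [ 1.3  0.  -1.6]
shift units(tool) [ 0.586  0.002 -0.014] turn units [-0.  0. -0.]
```

```bash
python3 -m jog '0.15 0 0 0 0 0 1;0.2 0 0 0 0 0 1;0.16 0 0 0 0 0 1;0.07 0 0 0 0 0 1;0 0 0 0 0 0 1'| grep -E "pos|force"; python3 -m jog '0 0 0.06 0 0 0 1;0 0 0.05 0 0 0 1;0 0 0.02 0 0 0 1; 0 0 0 0 0 0 1'| grep -E "pos|force";python3 -m jog '0 0 0.015 0 0 0 1; 0 0 0 0 0 0 1'| grep -E "pos|force"
```

```text
tool_pos: [556.4, -224.0, 427.6]
ft_force: [-0.1, -0.3, -2.2]
grip_force: 52.1
tool_pos: [556.8, -223.7, 413.9]
ft_force: [-0.6, -0.6, -1.2]
grip_force: 52.1
tool_pos: [556.8, -223.8, 412.9]
ft_force: [0.1, -0.4, -2.0]
grip_force: 52.1
```

```bash
python3 -m jog '0 0 0.015 0 0 0 1; 0 0 0 0 0 0 1'| grep -E "pos|force";python3 -m jog '0 0 0.015 0 0 0 1; 0 0 0 0 0 0 1'| grep -E "pos|force"
```

```text
tool_pos: [556.8, -223.9, 411.8]
ft_force: [0.4, 0.4, -0.3]
grip_force: 52.4
tool_pos: [556.8, -223.8, 411.6]
ft_force: [-3.7, 1.6, 7.1]
grip_force: 53.3
```

```bash
python3 -m jog '0 0 -0.01 0 0 0 0.4;0 0 0 0 0 0 -0.2;0 0 0 0 0 0 -1;0 0 0 0 0 0 -1;0 0 0 0 0 0 -1'|grep -E "pos|force|gap"; python3 -m jog '0 0 -0.2 0 0 0 -1;0 0 -0.4 0 0 0 -1;0 0 -0.4 0 0 0 -1;0 0 -0.2 0 0 0 -1;0 0 0 0 0 0 -1' |grep -E "pos|force|gap"; python3 - <<'E'
from h import *
go([460.2,172.5,460],168.2)
s=R.from_euler('xyz',[180,0,198.5],degrees=True).inv().apply(np.array([460.2-556.8,172.5+223.8,0]))/100; print(s.round(3))
E
```

```text
tool_pos: [556.8, -223.8, 410.7]
ft_force: [-0.3, 0.3, 0.6]
finger_gap: 85.3
grip_force: 0.0
tool_pos: [556.8, -223.8, 534.8]
ft_force: [0.4, 0.4, 0.1]
finger_gap: 85.9
grip_force: 0.0
t 20.23 pos [ 556.8 -223.8  534.8] rot [-179.76    0.23 -161.5 ] gap 85.9 F [0.4 0.4 0.1]
shift units(tool) [-0.339  4.068  0.733] turn units [-0.003  0.005  0.505]
[-0.341  4.065  0.   ]
```

```bash
python3 -m jog '-0.038 0.452 0 0 0 0 -1;-0.038 0.452 0 0 0 0 -1;-0.038 0.452 0 0 0 0 -1;-0.038 0.452 0 0 0 0 -1;-0.038 0.452 0 0 0 0 -1' >/dev/null
python3 -m jog '-0.038 0.452 0 0 0 0 -1;-0.038 0.452 0 0 0 0 -1;-0.038 0.452 0 0 0 0 -1;-0.038 0.452 0 0 0 0 -1;0 0 0.2 0 0 0.13 -1' >/dev/null
python3 -m jog '0 0 0.3 0 0 0.125 -1;0 0 0.3 0 0 0.125 -1;0 0 0.2 0 0 0.125 -1;0 0 0 0 0 0 -1' >/dev/null
python3 -c "
from h import *;go([460.2,172.5,326],168.2)"
```

```text
t 21.98 pos [459.3 172.6 428.2] rot [-179.87   -0.26  168.25] gap 85.3 F [-0.1 -0.1 -0.4]
shift units(tool) [-0.013  0.003  1.022] turn units [-0.002 -0.004  0.001]
```

```bash
python3 -m jog '-0.006 0 0.2 0 0 0 -1;0 0 0.3 0 0 0 -1;0 0 0.3 0 0 0 -1;0 0 0.22 0 0 0 -1;0 0 0 0 0 0 -1' |grep -E "pos|force|rot"
python3 -m jog '0 0 0 0 0 0 0.2;0 0 0 0 0 0 0.5;0 0 0 0 0 0 1;0 0 0 0 0 0 1;0 0 0 0 0 0 1' 50 >/dev/null; python3 -m jog '0 0 0 0 0 0 1;0 0 0 0 0 0 1'|grep -E "pos|force|rot|gap"
python3 -m jog '0 0 -0.2 0 0 0 1;0 0 -0.4 0 0 0 1;0 0 -0.45 0 0 0 1;0 0 -0.45 0 0 0 1;0 0 -0.4 0 0 0 1' | grep -E "pos|force|rot|gap"; python3 - <<'E'
from h import *
from bench import sense
p=sense()["tool_pos"]
s=R.from_euler('xyz',[180,0,198.5],degrees=True).inv().apply(np.array([649.2,-192.8,p[2]])-p)/100
print(s.round(3))
E
```

```text
tool_pos: [459.9, 172.4, 326.8]
tcp_rot: [-179.9, -0.2, 168.3]
ft_force: [-0.1, -0.0, -0.1]
grip_force: 0.0
tool_pos: [461.3, 172.9, 330.5]
tcp_rot: [179.9, 0.1, 168.2]
ft_force: [0.6, 0.7, 6.7]
finger_gap: 44.9
grip_force: 51.4
tool_pos: [460.5, 172.6, 520.6]
tcp_rot: [180.0, 0.0, 168.2]
ft_force: [0.2, -0.3, -2.4]
finger_gap: 44.8
grip_force: 51.7
[-0.63  -4.064 -0.   ]
```

```bash
python3 -m jog '0 0 0 0 0 -0.125 1;0 0 0 0 0 -0.13 1;0 0 0 0 0 -0.125 1;0 0 0 0 0 -0.125 1;-0.05 -0.3 0 0 0 0 1' >/dev/null
python3 -m jog '-0.08 -0.5 0 0 0 0 1;-0.08 -0.5 0 0 0 0 1;-0.08 -0.5 0 0 0 0 1;-0.08 -0.5 0 0 0 0 1;-0.08 -0.5 0 0 0 0 1' >/dev/null
python3 -m jog '-0.08 -0.5 0 0 0 0 1;-0.06 -0.464 0 0 0 0 1;-0.04 -0.3 0 0 0 0 1;0 0 0 0 0 0 1;0 0 0 0 0 0 1' >/dev/null
python3 -m jog '0 0 0.2 0 0 0 1;0 0 0.4 0 0 0 1;0 0 0.25 0 0 0 1;0 0 0.09 0 0 0 1;0 0 0 0 0 0 1' >/dev/null
python3 -m jog '0 0 0 0 0 0 1;0 0 0 0 0 0 1' >/dev/null
python3 -c "
from h import *;go([649.2,-192.8,427],198.5)"
```

```text
t 26.85 pos [ 649.6 -192.8  426.7] rot [-1.799e+02  1.200e-01 -1.615e+02] gap 45.0 F [-0.5 -0.4 -1.3]
shift units(tool) [ 0.004  0.001 -0.003] turn units [-0.002  0.002  0.   ]
```

```bash
python3 -m jog '0.1 0 0 0 0 0 1;0.1 0 0 0 0 0 1;0.1 0 0 0 0 0 1;0.1 0 0 0 0 0 1;0 0 0 0 0 0 1'| grep -E "pos|force"; python3 -m jog '0.13 0 0 0 0 0 1;0.15 0 0 0 0 0 1;0.08 0 0 0 0 0 1;0 0 0 0 0 0 1;0 0 0 0 0 0 1'| grep -E "pos|force"; python3 -m jog '0 0 0.06 0 0 0 1;0 0 0.05 0 0 0 1;0 0 0.02 0 0 0 1; 0 0 0 0 0 0 1'| grep -E "pos|force";python3 -m jog '0 0 0.015 0 0 0 1; 0 0 0 0 0 0 1'| grep -E "pos|force"
```

```text
tool_pos: [610.7, -205.9, 425.1]
ft_force: [0.3, -0.1, -2.3]
grip_force: 52.2
tool_pos: [577.4, -216.8, 425.0]
ft_force: [0.4, -0.0, -0.9]
grip_force: 52.2
tool_pos: [577.3, -216.8, 411.4]
ft_force: [0.2, 0.6, -1.2]
grip_force: 52.2
tool_pos: [577.3, -216.9, 410.4]
ft_force: [-0.0, -0.5, -1.5]
grip_force: 52.2
```

```bash
python3 -m jog '0 0 0.01 0 0 0 1; 0 0 0 0 0 0 1'| grep -E "pos|ft";python3 -m jog '0 0 0.01 0 0 0 1; 0 0 0 0 0 0 1'| grep -E "pos|ft"
python3 -m jog '0 0 0 0 0 0 0.4;0 0 0 0 0 0 -0.2;0 0 0 0 0 0 -1;0 0 0 0 0 0 -1;0 0 0 0 0 0 -1'|grep -E "pos|force|gap"; python3 -m jog '0 0 -0.2 0 0 0 -1;0 0 -0.4 0 0 0 -1;0 0 -0.4 0 0 0 -1;0 0 -0.2 0 0 0 -1;0 0 0 0 0 0 -1' |grep -E "pos|force|gap"; python3 - <<'E'
from h import *
from bench import snapshot
a=snapshot("side")["img"][:,:,::-1]
cv2.imwrite("pics/s4.png",cv2.resize(a[170:300,230:340],None,fx=4.5,fy=4.5,interpolation=2))
E
```

```text
tool_pos: [577.3, -216.9, 410.1]
ft_force: [-1.9, 0.5, 3.6]
tool_pos: [577.3, -216.8, 410.0]
ft_force: [-4.7, 1.3, 7.9]
tool_pos: [577.3, -216.9, 408.2]
ft_force: [0.2, 0.2, -0.5]
finger_gap: 85.5
grip_force: 0.0
tool_pos: [577.4, -216.9, 532.4]
ft_force: [0.6, 0.5, -0.3]
finger_gap: 85.3
grip_force: 0.0
```

View pics/s4.png

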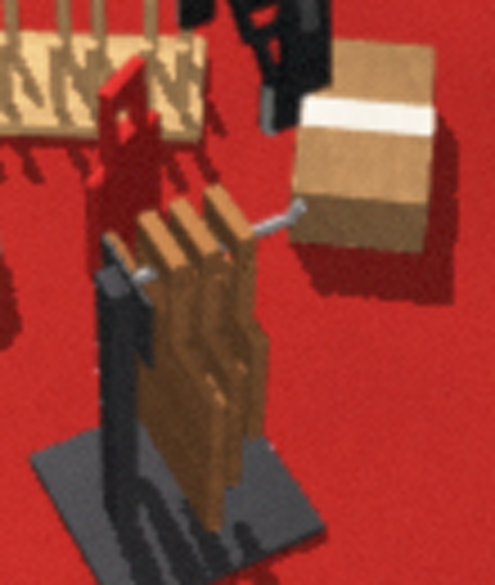

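All three hang in order, handle tops at crop (160,240), (195,228) and (228,212), with gaps between them. I'll push them with the fingers partly open astride the rod, flat on the small handle, keeping the tips about 20 mm above its blade.

```bash
python3 -m jog '-0.15 0 0 0 0 0 0.4;-0.16 0 0 0 0 0 0.4;0 0 0 0 0 0 0.4;0 0 0 0 0 0 0.4;0 0 0 0 0 0 0.4' 20|grep -E "pos|force|gap|time"; python3 -c "
from h import *;go([605.5,-207.4,387],198.5)"
```

```text
time: 31.28
tool_pos: [606.5, -207.1, 528.2]
ft_force: [0.0, -0.4, -0.9]
finger_gap: 25.8
grip_force: 0.0
t 31.27 pos [ 606.5 -207.1  528.2] rot [ 1.7999e+02 -2.0000e-02 -1.6152e+02] gap 25.8 F [ 0.  -0.4 -0.9]
shift units(tool) [0.01  0.    1.412] turn units [ 0. -0. -0.]
```

```bash
python3 -m jog '0 0 0.3 0 0 0 0.4;0 0 0.4 0 0 0 0.4;0 0 0.4 0 0 0 0.4;0 0 0.2 0 0 0 0.4;0 0 0.1 0 0 0 0.4'|grep -E "pos|ft"; python3 -m jog '0 0 0 0 0 0 0.4;0.05 0 0 0 0 0 0.4;0.05 0 0 0 0 0 0.4;0.04 0 0 0 0 0 0.4;0.04 0 0 0 0 0 0.4'|grep -E "pos|ft"; python3 -m jog '0.04 0 0 0 0 0 0.4;0.04 0 0 0 0 0 0.4;0.04 0 0 0 0 0 0.4;0.04 0 0 0 0 0 0.4;0 0 0 0 0 0 0.4'|grep -E "pos|ft"; python3 -c "
from h import *;go([515.5+.948*47,-237.5+.317*47,387],198.5)"
```

```text
tool_pos: [606.5, -207.1, 387.8]
ft_force: [-1.0, 0.5, 1.3]
tool_pos: [589.5, -212.8, 389.0]
ft_force: [1.3, -0.7, 0.5]
tool_pos: [574.2, -218.0, 388.3]
ft_force: [1.9, 0.9, 0.1]
t 33.15 pos [ 574.2 -218.   388.3] rot [ 1.8000e+02 -2.0000e-02 -1.6152e+02] gap 25.5 F [1.9 0.9 0.1]
shift units(tool) [0.148 0.001 0.013] turn units [ 0. -0. -0.]
```

```bash
python3 -m jog '0.03 0 0 0 0 0 0.4;0.03 0 0 0 0 0 0.4;0.03 0 0 0 0 0 0.4;0 0 0 0 0 0 0.4'|grep -E "pos|ft"; python3 -m jog '0.02 0 0 0 0 0 0.4;0.01 0 0 0 0 0 0.4;0 0 0 0 0 0 0.4'|grep -E "pos|ft"; python3 -m jog '0.02 0 0 0 0 0 0.4;0 0 0 0 0 0 0.4'|grep -E "pos|ft"
```

```text
tool_pos: [565.6, -220.8, 388.3]
ft_force: [2.2, -0.2, 0.6]
tool_pos: [563.0, -221.6, 388.4]
ft_force: [2.1, 1.3, 0.0]
tool_pos: [561.8, -221.9, 388.9]
ft_force: [8.5, 2.7, 0.7]
```

```bash
python3 -m jog '0.01 0 0 0 0 0 0.4;0 0 0 0 0 0 0.4;0 0 0 0 0 0 0.4'|grep -E "pos|ft"; python3 - <<'E'
from h import *
from bench import snapshot
a=snapshot("side")["img"][:,:,::-1]
cv2.imwrite("pics/s5.png",cv2.resize(a[170:300,230:340],None,fx=4.5,fy=4.5,interpolation=2))
E
```

```text
tool_pos: [561.4, -221.9, 389.1]
ft_force: [12.2, 3.6, -0.8]
```

View pics/s5.png

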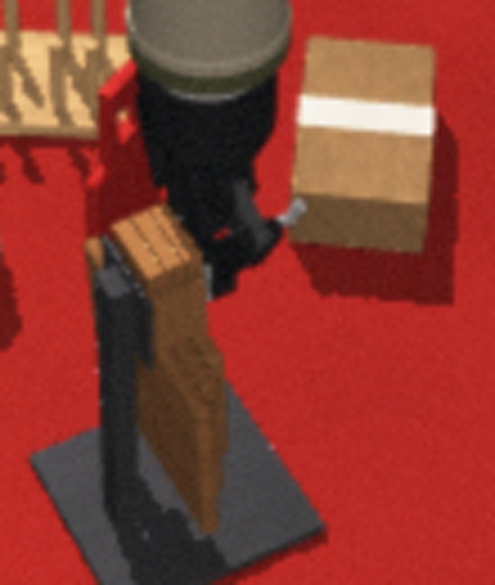

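The boards are pressed into one block against the stop plate at crop (155,245), with no gaps between them. I withdraw gently and compare pixels with this picture, as the viewing budget is spent.

```bash
python3 -m jog '-0.01 0 0 0 0 0 0.4;-0.02 0 0 0 0 0 0.4;-0.05 0 0 0 0 0 0.4;-0.1 0 0 0 0 0 0.4;-0.15 0 0 0 0 0 0.4'|grep -E "pos|ft"; python3 -m jog '0 0 -0.2 0 0 0 0.4;0 0 -0.4 0 0 0 0.4;0 0 -0.4 0 0 0 0.4;0 0 -0.4 0 0 0 0.4;0 0 -0.2 0 0 0 0.4'|grep -E "pos|ft|time"; python3 -m jog '0 0 0 0 0 0 0.4;0 0 0 0 0 0 0.4;0 0 0 0 0 0 0.4;0 0 0 0 0 0 0.4'>/dev/null
python3 - <<'E'
from h import *
from bench import snapshot
a=snapshot("side")["img"][:,:,::-1]; cv2.imwrite("pics/full_end.png",a)
b0=cv2.imread("pics/s5.png"); c=cv2.resize(a[170:300,230:340],None,fx=4.5,fy=4.5,interpolation=2)
w=lambda i:cv2.inRange(cv2.cvtColor(cv2.GaussianBlur(i,(5,5),0),cv2.COLOR_BGR2HSV),(8,60,50),(25,255,255))
for y in (220,235,250,300,400,450,500,520):
    f=lambda m:(np.where(m[y,80:250])[0][[0,-1]]+80).tolist() if m[y,80:250].any() else None
    print(y,f(w(b0)),f(w(c)))
# predicted crop pixels of block's top-face corners if tight (hook x 0..36, y +-23, z 264)
d=np.array([.948,.317,0]);n=np.array([-.317,.948,0]);H=np.array([515.5,-237.5,264])
for x,y in [(0,-23),(36,-23),(0,23),(36,23)]: print(x,y,((proj("side",H+d*x+n*y)+.5-[230,170])*4.5-.5).round())
# darkest dips across top faces along hook direction, before/after
e=cv2.imread("pics/side0.png"); D=cv2.absdiff(e,a).max(2)>60
k=cv2.morphologyEx(D.astype(np.uint8),2,np.ones((3,3)))
print("changed blobs",[s[:5].tolist() for s in cv2.connectedComponentsWithStats(k)[2][1:] if s[4]>25])
E
```

```text
tool_pos: [592.1, -212.0, 388.4]
ft_force: [-0.7, 0.0, 0.8]
time: 35.95
tool_pos: [591.2, -211.9, 553.6]
ft_force: [0.4, 0.1, -1.1]
220 [120, 181] [120, 179]
235 [114, 190] [117, 189]
250 [86, 201] [81, 203]
300 [148, 205] [84, 203]
400 [134, 227] [135, 218]
450 [151, 227] [136, 216]
500 [183, 218] [161, 205]
520 [195, 219] [174, 203]
0 -23 [149. 277.]
36 -23 [206. 254.]
0 23 [112. 222.]
36 23 [168. 201.]
changed blobs [[16, 0, 8, 4, 27], [115, 0, 21, 8, 128], [0, 2, 137, 74, 4757], [242, 5, 72, 28, 1036], [315, 14, 12, 36, 253], [200, 16, 14, 5, 50], [220, 17, 21, 9, 177], [176, 21, 13, 14, 108], [190, 22, 9, 9, 52], [167, 30, 8, 7, 38], [3, 33, 4, 13, 46], [106, 33, 60, 44, 1070], [172, 39, 57, 11, 381], [231, 41, 10, 14, 101], [0, 45, 7, 14, 65], [282, 51, 7, 7, 47], [264, 53, 8, 7, 44], [286, 61, 8, 7, 50], [267, 63, 8, 6, 42], [84, 65, 12, 9, 69], [249, 65, 6, 5, 27], [260, 65, 22, 17, 174], [51, 66, 6, 6, 26], [0, 69, 29, 97, 1376], [65, 69, 24, 37, 684], [242, 69, 7, 13, 60], [98, 72, 5, 6, 28], [143, 75, 10, 4, 33], [271, 75, 42, 114, 3008], [154, 76, 15, 3, 45], [248, 76, 12, 6, 49], [60, 86, 49, 73, 1574], [110, 89, 5, 17, 70], [101, 138, 6, 8, 35], [265, 144, 4, 8, 27], [223, 148, 8, 34, 152], [244, 150, 7, 48, 228], [141, 160, 60, 145, 3859], [89, 162, 13, 26, 217], [265, 164, 4, 10, 39], [265, 175, 5, 11, 43], [20, 177, 18, 9, 112], [7, 180, 9, 8, 48], [44, 186, 13, 19, 152], [225, 187, 5, 10, 38], [22, 188, 25, 20, 269], [264, 190, 6, 9, 33], [231, 204, 14, 25, 168], [270, 204, 15, 19, 130], [256, 216, 16, 13, 139], [283, 224, 5, 9, 37], [248, 233, 4, 21, 64], [116, 248, 8, 16, 107], [119, 252, 20, 47, 482], [260, 254, 6, 6, 34], [22, 286, 60, 98, 4292], [270, 302, 32, 50, 703], [154, 313, 46, 71, 1674], [293, 352, 17, 20, 225], [100, 354, 35, 30, 589], [81, 367, 22, 17, 156]]
```

```bash
python3 -m jog '0 0 0 0 0 0 0.4;0 0 0 0 0 0 0.4;0 0 0 0 0 0 0.4;0 0 0 0 0 0 0.4'>/dev/null
python3 - <<'E'
from h import *
from bench import snapshot
a=snapshot("side")["img"][:,:,::-1]; cv2.imwrite("pics/full_end2.png",a)
i=cv2.resize(a[170:300,230:340],None,fx=4.5,fy=4.5,interpolation=2); b0=cv2.imread("pics/s5.png")
w=lambda i:cv2.inRange(cv2.cvtColor(cv2.GaussianBlur(i,(5,5),0),cv2.COLOR_BGR2HSV),(8,60,50),(25,255,255))
for nm,im in (("push",b0),("end",i)):
    m=w(im)[:, 60:260]; c=max(cv2.findContours(m,0,2)[0],key=cv2.contourArea)[:,0]+[60,0]
    print(nm,"lowest",c[c[:,1].argmax()],"top",c[c[:,1].argmin()],"right",c[c[:,0].argmax()],"maxdiag",c[(c@[1,1]).argmax()])
    for y in (450,480,500,520): 
        r=np.where(w(im)[y,100:250])[0]+100; print(y,r[[0,-1]] if len(r) else None)
d=np.array([.948,.317,0]);n=np.array([-.317,.948,0]);H=np.array([515.5,-237.5,0])
P=lambda x,y,z:((proj("side",H+d*x+n*y+[0,0,z])+.5-[230,170])*4.5-.5).round()
print("large low corners",P(0,-75,64),P(12,-75,64),"blade top",P(12,-75,134),P(0,-75,194))
print("medium low",P(24,-60,79),"small low",P(36,-45,94), "small blade top",P(36,-45,194))
for o in (5,10): print("shift",o,P(o+12,-75,64),P(12-o,-75,64))
E
```

```text
push lowest [206 534] top [161 204] right [229 446] maxdiag [215 532]
450 [151 227]
480 [169 223]
500 [183 218]
520 [195 219]
end lowest [191 544] top [155 205] right [219 382] maxdiag [199 540]
450 [136 215]
480 [150 210]
500 [161 205]
520 [173 203]
large low corners [190. 548.] [207. 540.] blade top [209. 474.] [192. 420.]
medium low [213. 500.] small low [219. 460.] small blade top [222. 359.]
shift 5 [214. 537.] [200. 543.]
shift 10 [221. 534.] [193. 547.]
```

```bash
python3 - <<'E'
from h import *
e=cv2.imread("pics/full_end2.png"); p=cv2.imread("pics/s5.png"); g=cv2.imread("pics/s4.png")
i=cv2.resize(e[170:300,230:340],None,fx=4.5,fy=4.5,interpolation=2)
d=np.array([.948,.317,0]);n=np.array([-.317,.948,0]);H=np.array([515.5,-237.5,264])
for nm,im in(("gapped",g),("push",p),("end",i)):
    o=[]
    for x in range(-4,64,2):
        v=[]
        for y in range(-18,19,2):
            q=((proj("side",H+d*x+n*y)+.5-[230,170])*4.5-.5).round().astype(int); v.append(im[q[1],q[0]][1])
        o.append(int(np.median(v)))
    print(nm,o)
E
```

```text
gapped [108, 77, 44, 37, 50, 56, 48, 50, 59, 91, 126, 136, 135, 134, 121, 77, 51, 47, 52, 78, 117, 134, 135, 133, 126, 97, 66, 52, 48, 50, 61, 93, 125, 136]
push [50, 80, 117, 132, 134, 133, 127, 108, 117, 131, 133, 132, 127, 111, 116, 128, 109, 74, 67, 53, 27, 20, 19, 20, 22, 21, 22, 23, 23, 20, 21, 21, 19, 22]
end [49, 57, 90, 125, 136, 136, 134, 125, 112, 125, 136, 135, 133, 122, 112, 126, 135, 135, 132, 115, 74, 49, 43, 44, 43, 43, 44, 44, 43, 43, 43, 42, 44, 44]
```

The end profile shows tops at x ≈ 0–36 mm, with shallow seams at 12 and 24 mm. That is tight against the plate, and the boards hang plumb. Handing in.

```bash
python3 -c "
from bench import *;print(hand_in())"
```

```text
the job is handed in; nothing more can be done
None
```

The large, medium and small boards hang in that order on the hook, pushed tight against the stop plate; only the handles were gripped or pushed, and the job was handed in at about 37 s.

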